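# Set up the light box for tracing

## Robot

A 6-joint arm with a two-finger parallel gripper is mounted at the origin on the work surface. World frame = base frame: x ahead of the robot, y to its left, z up, the work surface at z = 0. Lengths are in mm, angles in degrees, forces in N, time in s.
With the tool pointing down it reaches from about 350 to 850 mm from the base axis. Payload 8.1 kg.
Tool frame: the origin (TCP) lies at the very end of the fingers, on their centre line; the grasp point (between the pads) lies 19 mm behind it (r.grip_depth is the distance from the TCP to the grasp point, in mm); z points along the fingers, y is the direction in which the jaws open and shut (so a half turn about z gives the same grasp; the last joint's range is limited). The gripper opens to 85 mm and grips with 20 to 120 N. Pads are 22 mm wide; open, the fingers measure 114 mm over their backs; the gripper's body (76 mm by 85 mm) begins 54 mm behind the grasp point. The pads swing forward as they close: fully open they stand 13 mm farther back than shut.
Start: joints at [-70.382, 7.471, 85.268, -0, 87.261, -4.893], TCP at [248.942, -545.924, 231.292] pointing down, gripper open.
Joint ranges: [-169.43, 169.43], [-51.17, 129.36], [1.28, 143.12], [-76.62, 256.62], [0, 156.53], [-152.29, 152.29]. Speed limits (degrees/s): [136.94, 136.94, 159.86, 180, 180, 180].

## Interface

Orientations are given as [roll, pitch, yaw] about the fixed x, y, z axes, in that order (R = Rz(yaw) Ry(pitch) Rx(roll)).
In Python, from bench import status, viewer, hand_in, r gives the robot as it stands.
- The arm moves only by the shell command python3 -m crank 'ROWS' [OPENING] [FORCE]. ROWS is a JSON object of lists of equal length, an entry for each row: "slide": the shift along the tool's x, y, z in m, a list of three; "twist": the turn about the tool's z in rad. A call has 1 to 8 rows; each row shifts and turns the commanded pose from where the row before left it, along the tool's axes as they then stand; what a row does not reach is not made up. A row lasts 1/10 s, in which the tool goes at most 50 mm and 8.59 degrees, less where a joint would pass 70% of its speed; a pose out of reach is approached as far as the arm can. A call with a gripper value outside its range is refused whole. OPENING is the closure, from 0 (fully open) to 1 (shut), set as the call begins (- or left out, the last holds). The fingers move at their own pace and stop on an object; FORCE is the grip in N (left out, the last holds). Time passes only in rows, so rows that do not move let the fingers close. It gives the time, the measured TCP pose, the force and the opening at its end, in the units of the state.
- status.sense(): the state, without advancing time (a new reading comes with each control period).
- viewer.snapshot(name): name is "scene" or "top" or "wrist"; returns a dict with "img" (384x512x3 uint8, red, green, blue), "fx", "fy", "cx", "cy" (pixels), "R" (3x3) and "t" (3): a world point X has camera coordinates R X + t; the wrist camera has in their place "hand_eye" (4x4, takes a point from camera to tool coordinates, whose origin is the TCP and whose axes are the flange's). Camera axes: x right, y down, z forward; pixel columns grow to the right and rows downward; lengths in mm; the calibration is good to about 2 mm. A picture is of the moment at which its call begins: read the wrist's pose just before it. There is no depth.
- hand_in(): hands the job in, once; it reports no verdict.
The state is a dict: "time": time; "joint_pos": joint angles; "qd": joint speeds; "joint_efforts": joint torques, N m; "tool_pos": TCP position; "tcp_rot": TCP orientation; "ft_force": force on the tool from outside, world axes, zero at the start; "wrist_torque": the same for the moment, N m; "finger_gap": finger opening in mm.
Only numpy, scipy, OpenCV 4.12 (cv2) and the standard library are available. Lean on these libraries where they do the work, as an engineer would, in place of code of your own. Each camera call takes 0.05 s, during which the arm holds its last target.

## Task

Get the desk ready for tracing with the fingers kept closed: push the lamp's round button fully in so that the lamp goes off, then press the raised end of the light box's rocker fully down to switch it on, then hold the long bar key fully down for a good two seconds to bring up the brightness and let it go. Press in that order, do not press the round and square keys, and neither lift nor shove away the lamp, the light box or anything else on the desk.

Things in the scene. Friction and masses are not known exactly. Their poses are not given: they have to be found in the camera images.
- lamp: Loose desk lamp in plain aluminium, about 1.6 kg. Base 200 (x) x 110 (y) x 18 mm; origin at the centre of the base's underside, z up, x towards the stem. A stem 16 mm thick stands on it at x = +75 mm and carries a bar-shaped head at 210 to 233 mm height, which reaches from x = +60 to +195 mm, away from the button. It stands left or right of the light box.
- lamp_button_top (a point): Centre of the top face of the lamp's round push button (30 mm across), near the lamp base's front edge, 140 mm from the stem. While out the top is 28 mm above the desk (10 mm above the base), pushed fully in 21 mm; this point moves with the button. It is pushed straight down.
- lamp_button (a joint): Travel of the lamp's button in m: 0 out (lamp on), 0.007 fully in (lamp off). No spring: about 3 N moves it and it stays where it is left.
- light_box: Loose flat tracing light box, about 2.5 kg, 270 (x) x 340 (y) x 22 mm, white screen, with a black control strip along its near (-x) edge. Origin at the centre of its underside, z up, its x points away from the strip across the screen. On the strip, 98 mm before the centre (x = -98 mm), in a row: rocker at y = +115, round key +55, square key +5, long bar key -75 mm. All are plain grey; the strip's surface is 22 mm above the desk.
- rocker_end (a point): A point on the surface of the rocker's far (+x, screen side) half, 18 mm from the pivot along the surface, mid-width; it moves with the rocker. The rocker is 48 mm long (along x) and 26 mm wide, V-shaped, its pivot 25 mm above the desk at x = -98, y = +115 mm. Off: the near half lies level and the far half slopes up 0.4 rad (this point 32 mm above the desk, the outer edge 34 mm). On: the far half lies level, 25 mm above the desk. Press straight down on the far half.
- rocker (a joint): Angle of the light box's rocker in rad: 0 off (far end raised), 0.4 on (far end fully down). It stays where it is left; about 3 N on the raised end moves it.
- bar_key_top (a point): Centre of the top face of the long bar key, 22 (x) x 56 (y) mm, 30 mm above the desk when out; moves with the key. Pressed straight down.
- bar_key (a joint): Travel of the bar key in m: 0 out, 0.005 fully down. Spring return: starts to move at 1.2 N, fully down at 4 N.
- square_key_top (a point): Centre of the top of the small square key, 20 x 20 mm, 30 mm above the desk. Not to be pressed.
- square_key (a joint): Travel of the square key in m: 0 out, 0.005 fully down, spring return.
- round_key_top (a point): Centre of the top of the small round key, 22 mm across, 30 mm above the desk. Not to be pressed.
- round_key (a joint): Travel of the round key in m: 0 out, 0.005 fully down, spring return.
- brush_jar: Bystander, to be left alone: a glass jar of paint brushes, 80 mm across, 210 mm high over the brushes; it stands on the other side of the light box from the lamp. Origin at the centre of its underside.
- ink_bottle: Bystander, to be left alone: a small closed ink jar, 52 mm across, 60 mm high, on the right between the robot and the light box. Origin at the centre of its underside.
- tape_roll: Bystander, to be left alone: a flat clear roll of tape, 68 mm across, 18 mm high, on the left between the robot and the light box. Origin at the centre of its underside.
- eraser: Bystander, to be left alone: an eraser, 24 x 55 x 13 mm, lying on the white screen of the light box. Origin at the centre of its underside.
- bone_folder: Bystander, to be left alone: a flat ivory-coloured paper folder, 130 x 22 x 5 mm, lying on the white screen of the light box. Origin at the centre of its underside.
- marker: Bystander, to be left alone: a marker pen, 110 x 14 x 14 mm, on the desk in front of the light box, on the robot's side. Origin at the centre of its underside.

How it is judged (in metres and radians):
On the way, in this order (a step that is already met when the one before it is completed fails the run):
1. the lamp's button is pushed in (over 5 of 7 mm) (value of joint lamp_button above 0.005 m), for 0.1 s.
2. the light box's rocker is pressed on (over 0.3 of 0.4 rad) (value of joint lamp_button above 0.005 m and value of joint rocker above 0.3 rad), for 0.1 s.
3. the bar key is held down (over 3.5 of 5 mm) by the fingers for 1.7 s without a break (all of step 2 and value of joint bar_key above 0.0035 m and contact force between the fingers and bar_key above 0.5 N), for 1.7 s.
At the end, for the whole second after the job is handed in: The lamp's button is in (over 5 of 7 mm), the rocker is on (over 0.3 of 0.4 rad), all three keys are out (within 1.5 mm), the lamp and the light box stand at rest and nothing has been moved by more than 30 mm, lifted or tipped (all of step 2 and value of joint each of bar_key, round_key, square_key below 0.0015 m and not (distance of any of brush_jar, ink_bottle, tape_roll, eraser, bone_folder, marker, lamp, light_box from where it was at the start of the episode above 0.03 m or angle between any of brush_jar, ink_bottle's own z axis and vertical above 0.5 rad or height (world z) of any of lamp, light_box above 0.008 m or angle between any of lamp, light_box's own z axis and vertical above 0.15 rad) and linear speed of each of lamp, light_box below 0.02 m/s); the robot touches nothing.
It fails at once if the round or square key is pressed (over 2 mm) (value of joint any of round_key, square_key above 0.002 m).
It fails at once if the bar key is pressed (over 2.5 mm) before the light box is switched on (value of joint bar_key above 0.0025 m and value of joint rocker below 0.3 rad).
It fails at once if the rocker is pressed on before the lamp is off (value of joint rocker above 0.3 rad and value of joint lamp_button below 0.005 m).
It fails at once if the lamp or the light box is lifted (8 mm), tipped (0.15 rad) or shoved (30 mm) (distance of any of lamp, light_box from where it was at the start of the episode above 0.03 m or height (world z) of any of lamp, light_box above 0.008 m or angle between any of lamp, light_box's own z axis and vertical above 0.15 rad).
It fails at once if a bystander is moved by more than 30 mm or tipped (distance of any of brush_jar, ink_bottle, tape_roll, eraser, bone_folder, marker from where it was at the start of the episode above 0.03 m or angle between any of brush_jar, ink_bottle's own z axis and vertical above 0.5 rad).
It also fails if it takes over 48 s, if anything falls off the work surface, if the arm or the gripper's body presses on something with over 40 N, if the wrist force passes 120 N, or if a joint passes its speed limit or range.

## Working session

There is one attempt and no reset: what is moved stays moved. The work goes in short steps, Python scripts to look and compute and a shell command to move; the robot and the scene stay as the last step left them, time stands still between calls to the robot, and variables do not carry over. Pictures are saved under pics/ and viewed, and the job is handed in when it is done.

```bash
ls; mkdir -p pics; python3 - <<'E'
from bench import status, viewer, r
import cv2
print(status.sense())
for n in ("scene","top"):
    s=viewer.snapshot(n); cv2.imwrite(f"pics/{n}0.png",s["img"][:,:,::-1])
    print(n,s["fx"],s["fy"],s["cx"],s["cy"],s["R"],s["t"])
E
```

```text
pics
{'time': 0.0, 'joint_pos': array([-7.03843341e+01,  7.51499651e+00,  8.53303524e+01,  1.25868210e-03,
        8.72640798e+01, -4.89234330e+00]), 'qd': array([-0.02657672, -0.0410898 ,  0.06381028,  0.03838987, -0.01832114,
       -0.08033732]), 'joint_efforts': array([-4.28519168e-03, -5.69410729e+01, -5.00549805e+01, -4.15692548e-04,
        1.49522029e-02,  2.70142164e-05]), 'tool_pos': array([ 248.73382388, -545.38499439,  230.23534412]), 'tcp_rot': array([-1.79891077e+02, -1.05850329e-02,  2.45079378e+01]), 'ft_force': array([ 0.91138006,  0.48374456, -0.28166318]), 'wrist_torque': array([ 0.06133769, -0.01592731, -0.04875231]), 'finger_gap': 85.09220033363894}
scene 356.9233302927666 356.9233302927666 249.5279849006939 188.35113091704875 [[ 0.8628304   0.50537893  0.01076298]
 [ 0.37179561 -0.62005098 -0.69087249]
 [-0.3424788   0.60010742 -0.72289651]] [-474.21976914 -154.63647864 1176.06119863]
top 419.78552261274325 419.78552261274325 255.80078303888445 180.8294149251827 [[ 9.52322058e-04 -9.99994181e-01  3.27587551e-03]
 [-9.97463181e-01 -1.18307173e-03 -7.11744568e-02]
 [ 7.11779182e-02 -3.19978420e-03 -9.97458503e-01]] [-23.66986798 538.09334156 972.95924724]
```

View pics/scene0.png

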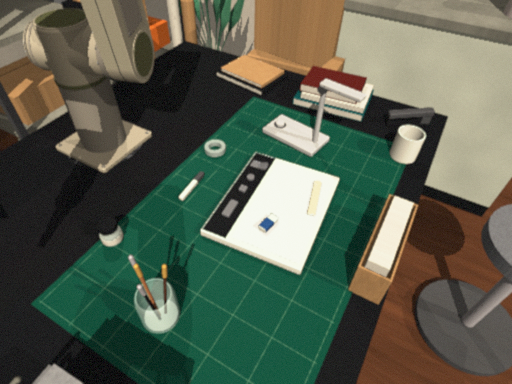

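View pics/top0.png

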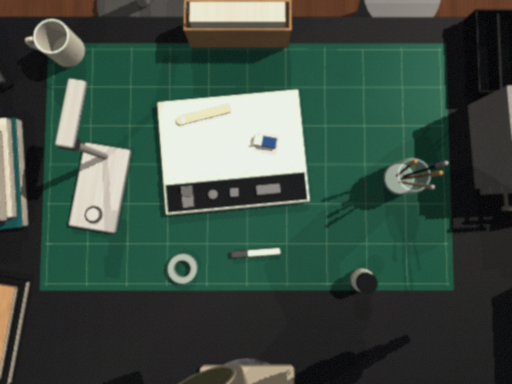

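The top view shows the lamp on the left with its button near (93,214). On the light box strip, the rocker is near (187,195), the round key near (213,194), the square key near (234,192) and the bar key near (268,188). The jar is on the right at (405,178).

```bash
cat > h.py <<'E'
import numpy as np, cv2
def ray(s,u,v,z):
    R=np.array(s["R"]);t=np.array(s["t"]);C=-R.T@t
    d=R.T@np.array([(u-s["cx"])/s["fx"],(v-s["cy"])/s["fy"],1.])
    return C+d*(z-C[2])/d[2]
def proj(s,X):
    p=np.array(s["R"])@np.array(X)+np.array(s["t"]); return s["fx"]*p[0]/p[2]+s["cx"],s["fy"]*p[1]/p[2]+s["cy"]
E
python3 - <<'E'
from bench import viewer
from h import *
s=viewer.snapshot("top"); im=np.ascontiguousarray(s["img"][:,:,::-1]); g=cv2.cvtColor(im,cv2.COLOR_BGR2GRAY)
big=cv2.resize(im[130:245,60:320],None,fx=3,fy=3,interpolation=cv2.INTER_CUBIC); cv2.imwrite("pics/crop0.png",big)
sc=viewer.snapshot("scene"); cv2.imwrite("pics/crop1.png",cv2.resize(np.ascontiguousarray(sc["img"][100:280,190:350,::-1]),None,fx=3.3,fy=3.3,interpolation=cv2.INTER_CUBIC))
# box: bright+strip contour
m=((g>150)|(g<45)).astype(np.uint8); mm=np.zeros_like(m); mm[80:225,145:320]=m[80:225,145:320]
c=max(cv2.findContours(cv2.morphologyEx(mm,cv2.MORPH_CLOSE,np.ones((9,9))),0,1)[0],key=cv2.contourArea)
b=cv2.boxPoints(cv2.minAreaRect(c)); P=np.array([ray(s,*p,22)[:2] for p in b]); print("box px",b.round(1).tolist(),"\nw",P.round(1).tolist(),"sides",np.linalg.norm(P-np.roll(P,1,0),axis=1).round(),"centre",P.mean(0).round(1))
# keys on strip
m=np.zeros_like(g);m[176:209,168:304]=(g[176:209,168:304]>60)
n,l,st,ce=cv2.connectedComponentsWithStats(m)
for i in range(1,n):
    if st[i,4]>20: print(st[i],ce[i].round(1),ray(s,*ce[i],30).round(1))
E
```

```text
box px [[150.3000030517578, 102.19999694824219], [299.1000061035156, 88.5], [309.70001220703125, 203.39999389648438], [160.8000030517578, 217.10000610351562]] 
w [[725.8, 228.9], [759.7, -126.7], [484.9, -149.7], [452.6, 199.1]] sides [275. 357. 276. 350.] centre [605.8  37.9]
[168 176 104  32 832] [198.3 184.6] [528.3 111.2  30. ]
[256 183  25  12 263] [268.  188.5] [519.4 -51.5  30. ]
[229 187  10  10  89] [233.9 191.7] [512.   28.1  30. ]
[208 189  10  10  85] [212.6 193.6] [507.3  77.8  30. ]
[199 199 105  10 469] [265.  204.8] [481.5 -44.6  30. ]
```

```bash
sleep 1
```

```text
(no output)
```

View pics/crop0.png

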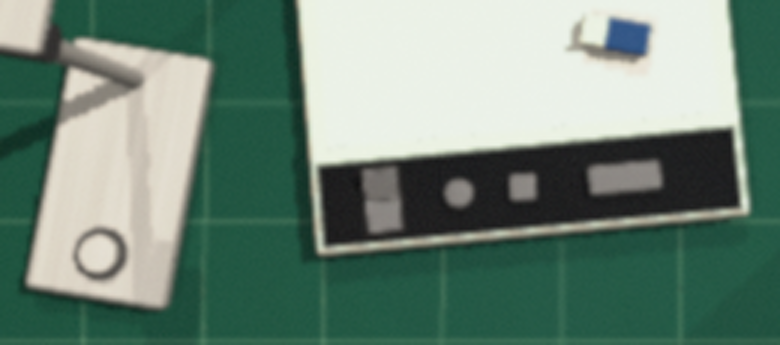

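View pics/crop1.png

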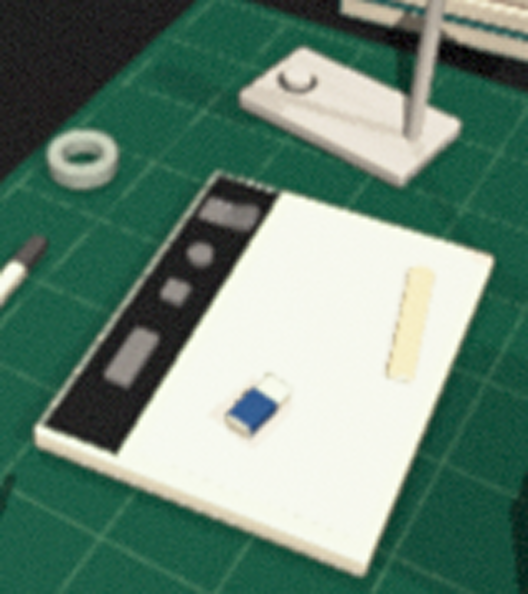

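```bash
python3 - <<'E'
from bench import viewer
from h import *
s=viewer.snapshot("top"); g=cv2.cvtColor(s["img"],cv2.COLOR_RGB2GRAY)
G=cv2.resize(g[195:235,70:120],None,fx=8,fy=8,interpolation=cv2.INTER_CUBIC)
c=cv2.HoughCircles(G,cv2.HOUGH_GRADIENT,1,100,param1=100,param2=20,minRadius=35,maxRadius=85)
for x,y,rr in c[0]:
    u,v=(x+.5)/8-.5+70,(y+.5)/8-.5+195; print("button",u,v,"r mm",rr/8*950/420,ray(s,u,v,28))
bar,sq,rd=[ray(s,*p,30)[:2] for p in ((268,188.5),(233.9,191.7),(212.6,193.6))]
y=(rd-bar)/np.linalg.norm(rd-bar); x=np.array([y[1],-y[0]]); print("yaw",np.degrees(np.arctan2(x[1],x[0])),"lens",np.linalg.norm(rd-bar),np.linalg.norm(sq-bar))
pv=rd+60*y; e=pv+16.6*x; print("pivot",pv,"end",e)
print("px far edge",proj(s,[*(pv+22*x),34]),"pivot",proj(s,[*pv,25]),"near",proj(s,[*(pv-24*x),25]))
sc=viewer.snapshot("scene")
for n,X in dict(bar=[*bar,30],rd=[*rd,30],end=[*e,32],btn=list(ray(s,93,214.3,28))).items():
    p=proj(sc,X); print(n,"scene px",np.round(p,1),"crop1",np.round((np.array(p)-[190,100])*3.3))
E
```

```text
Traceback (most recent call last):
TypeError: 'NoneType' object is not subscriptable
```

```bash
python3 - <<'E'
from bench import viewer
from h import *
s=viewer.snapshot("top"); g=cv2.cvtColor(s["img"],cv2.COLOR_RGB2GRAY)
m=np.zeros_like(g); m[202:227,82:105]=g[202:227,82:105]<150
n,l,st,ce=cv2.connectedComponentsWithStats(m)
for i in range(1,n):
    if st[i,4]>15: print("ring",st[i],ce[i].round(1))
bar,sq,rd=[ray(s,*p,30)[:2] for p in ((268,188.5),(233.9,191.7),(212.6,193.6))]
y=(rd-bar)/np.linalg.norm(rd-bar); x=np.array([y[1],-y[0]]); print("yaw",np.degrees(np.arctan2(x[1],x[0])),"lens",np.linalg.norm(rd-bar),np.linalg.norm(sq-bar))
pv=rd+60*y; e=pv+16.6*x; print("pivot",pv,"end",e)
print("px far edge",proj(s,[*(pv+22*x),34]),"pivot",proj(s,[*pv,25]),"near",proj(s,[*(pv-24*x),25]))
b=ray(s,93,214.3,28); print("btn",b)
sc=viewer.snapshot("scene")
for n,X in dict(bar=[*bar,30],rd=[*rd,30],end=[*e,32],btn=list(b)).items():
    p=proj(sc,X); print(n,"scene px",np.round(p,1),"crop1",np.round((np.array(p)-[190,100])*3.3))
E
```

```text
ring [ 85 206  17  18 106] [ 94.3 214.7]
yaw 5.329072519893871 lens 129.774795486656 79.93194298924777
pivot [501.80098837 137.39291511] end [518.32923819 138.93465368]
px far edge (np.float64(185.90141565613953), np.float64(186.47792495563223)) pivot (np.float64(187.28000268943077), np.float64(196.03758455674424)) near (np.float64(188.10527666295576), np.float64(206.25830311450318))
btn [458.98031606 355.59022389  28.        ]
bar scene px [230.  207.1] crop1 [132. 354.]
rd scene px [250.6 176.2] crop1 [200. 252.]
end scene px [264.2 164.7] crop1 [245. 213.]
btn scene px [279.5 122.4] crop1 [295.  74.]
```

```bash
python3 -m crank '{"slide":[[0,0,0],[0,0,0],[0,0,0],[0.023,-0.039,0],[0.023,-0.039,0],[0.023,-0.039,0],[0.023,-0.039,0],[0.023,-0.039,0]],"twist":[0.112,0.112,0.111,0,0,0,0,0]}' 1 40; python3 -m crank '{"slide":[[0.023,-0.039,0],[0.023,-0.039,0],[0.023,-0.039,0],[0.023,-0.039,0],[0.023,-0.039,0],[0.023,-0.039,0],[0.023,-0.039,0],[0,0,0]],"twist":[0,0,0,0,0,0,0,0]}'
```

```text
time: 1.15
tool_pos: [345.8, -339.5, 231.4]
tcp_rot: [180.0, -0.0, 5.3]
ft_force: [0.2, -0.3, 0.1]
finger_gap: 0.1
time: 1.95
tool_pos: [481.8, -49.6, 231.4]
tcp_rot: [-179.9, -0.1, 5.6]
ft_force: [-0.6, 0.1, 0.1]
finger_gap: 0.2
```

```bash
python3 -m crank '{"slide":[[0.002,-0.045,0],[0.002,-0.045,0],[0.002,-0.045,0],[0.002,-0.045,0],[0.002,-0.045,0],[0.002,-0.045,0],[0.002,-0.045,0],[0.001,-0.045,0]],"twist":[0,0,0,0,0,0,0,0]}'; python3 -m crank '{"slide":[[0,-0.045,0],[0,0,0],[0,0,0.045],[0,0,0.045],[0,0,0.045],[0,0,0.03],[0,0,0],[0,0,0]],"twist":[0,0,0,0,0,0,0,0]}'
python3 - <<'E'
from bench import viewer,status
from h import *
print(status.sense()["tool_pos"])
s=viewer.snapshot("top"); cv2.imwrite("pics/t1.png",cv2.resize(np.ascontiguousarray(s["img"][130:250,60:260,::-1]),None,fx=3,fy=3))
s=viewer.snapshot("scene"); cv2.imwrite("pics/s1.png",cv2.resize(np.ascontiguousarray(s["img"][60:200,200:360,::-1]),None,fx=3.3,fy=3.3))
s=viewer.snapshot("wrist"); cv2.imwrite("pics/w1.png",s["img"][:,:,::-1])
E
```

```text
time: 2.75
tool_pos: [461.9, 306.7, 231.4]
tcp_rot: [180.0, -0.0, 5.3]
ft_force: [1.1, 0.2, 1.4]
finger_gap: 0.2
time: 3.55
tool_pos: [458.1, 349.5, 66.8]
tcp_rot: [180.0, 0.0, 5.3]
ft_force: [0.2, 0.3, 0.9]
finger_gap: 0.2
[458.07042167 349.50880364  66.75915949]
```

View pics/w1.png

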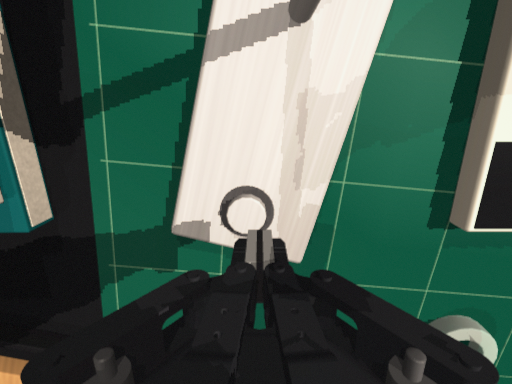

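View pics/s1.png

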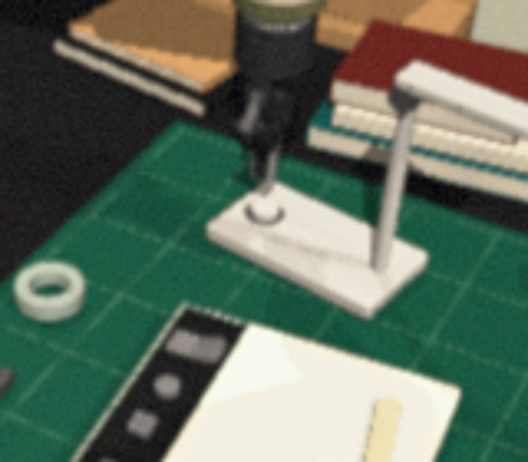

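The wrist view shows the button at about (246,211), slightly left of the fingertips at (259,240). I'll cast that ray to get a second estimate of its position.

```bash
cat >> h.py <<'E'
from scipy.spatial.transform import Rotation as Ro
def wray(s,st,u,v,z):
    H=np.array(s["hand_eye"]);A=Ro.from_euler("xyz",st["tcp_rot"],degrees=True).as_matrix()
    d=A@H[:3,:3]@np.array([(u-s["cx"])/s["fx"],(v-s["cy"])/s["fy"],1.]); C=A@H[:3,3]+st["tool_pos"]
    return C+d*(z-C[2])/d[2]
E
python3 - <<'E'
from bench import viewer,status
from h import *
st=status.sense(); s=viewer.snapshot("wrist")
print(wray(s,st,246,211,28),wray(s,st,246,211,24))
E
```

```text
[462.99270039 361.84136734  28.        ] [461.42217461 361.91871012  24.        ]
```

```bash
python3 -m crank '{"slide":[[0.004,-0.009,0],[0,0,0],[0,0,0.02],[0,0,0.015],[0,0,0],[0,0,0]],"twist":[0,0,0,0,0,0]}';python3 - <<'E'
from bench import viewer,status
from h import *
st=status.sense(); s=viewer.snapshot("wrist"); cv2.imwrite("pics/w2.png",s["img"][:,:,::-1])
H=np.linalg.inv(np.array(s["hand_eye"])); p=H[:3,3]; print("tcp px",s["fx"]*p[0]/p[2]+s["cx"],s["fy"]*p[1]/p[2]+s["cy"],st["tool_pos"])
E
```

```text
time: 4.35
tool_pos: [460.3, 359.3, 30.7]
tcp_rot: [180.0, 0.1, 5.3]
ft_force: [0.5, 0.9, 0.5]
finger_gap: 0.0
tcp px 260.2491098492334 243.23795565254562 [460.34802399 359.33440139  30.71333785]
```

View pics/w2.png

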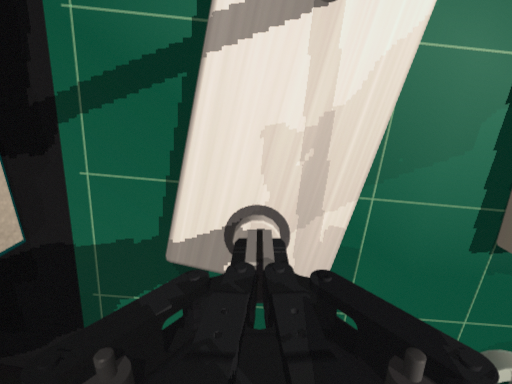

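The tip at (260,243) is within a few millimetres of the ring centre at (257,236), so I'll press.

```bash
python3 -m crank '{"slide":[[0.001,-0.001,0.002],[0,0,0.002],[0,0,0.002],[0,0,0.002],[0,0,0.001],[0,0,0]],"twist":[0,0,0,0,0,0]}'
```

```text
time: 5.0
tool_pos: [462.2, 361.0, 22.6]
tcp_rot: [-180.0, -0.0, 5.3]
ft_force: [1.7, 0.4, 2.2]
finger_gap: -0.0
```

```bash
python3 -m crank '{"slide":[[0,0,0.001],[0,0,0.001],[0,0,0.001],[0,0,0]],"twist":[0,0,0,0]}'
```

```text
time: 5.4
tool_pos: [462.3, 361.0, 20.9]
tcp_rot: [-180.0, -0.0, 5.3]
ft_force: [-4.1, -2.4, 15.7]
finger_gap: -0.0
```

```bash
python3 -m crank '{"slide":[[0,0,-0.01],[0,0,-0.04],[0.007,0.045,0],[0.007,0.045,0],[0.007,0.045,0],[0.007,0.045,0],[0.007,0.045,0],[0,0,0]],"twist":[0,0,0,0,0,0,0,0]}';python3 -m crank '{"slide":[[0,0,0],[0,0,0]],"twist":[0,0]}';python3 - <<'E'
from bench import viewer,status
from h import *
st=status.sense(); s=viewer.snapshot("wrist"); cv2.imwrite("pics/w3.png",s["img"][:,:,::-1])
s=viewer.snapshot("scene"); cv2.imwrite("pics/s3.png",cv2.resize(np.ascontiguousarray(s["img"][60:200,200:360,::-1]),None,fx=3.3,fy=3.3,interpolation=2))
E
```

```text
time: 6.2
tool_pos: [518.0, 134.9, 69.0]
tcp_rot: [179.9, 0.1, 5.0]
ft_force: [0.7, 1.3, -0.6]
finger_gap: -0.5
time: 6.4
tool_pos: [516.9, 140.7, 69.0]
tcp_rot: [-180.0, 0.1, 5.3]
ft_force: [-1.5, -0.5, 0.4]
finger_gap: 0.1
```

View pics/w3.png

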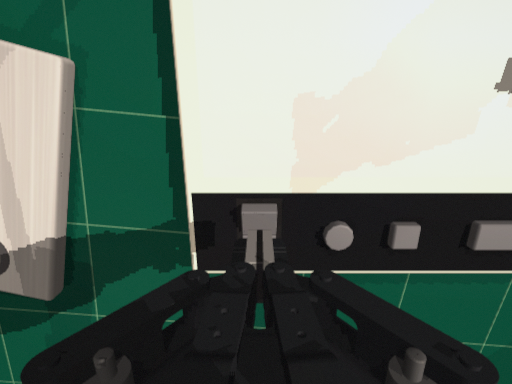

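View pics/s3.png

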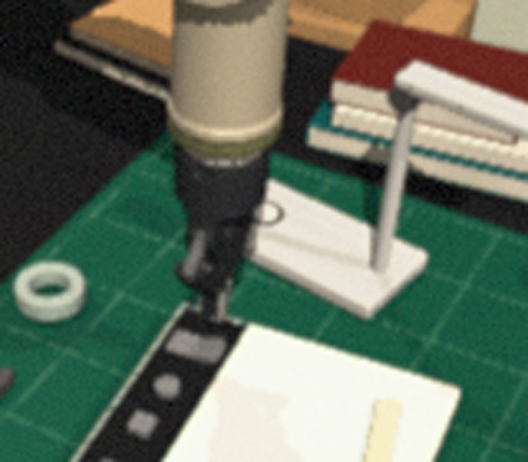

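Wrist view: the rocker is aligned sideways at u=260, with its far edge at v≈205. The round key is at (338,236). The button now looks sunk in.

```bash
python3 - <<'E'
from bench import viewer,status
from h import *
st=status.sense(); s=viewer.snapshot("wrist")
print("far edge",wray(s,st,260,205,34)[:2],"round",wray(s,st,338,233,30)[:2],"sq",wray(s,st,404,233,30)[:2], st["tool_pos"])
E
```

```text
far edge [527.86781685 142.31878603] round [509.85907531  82.65338508] sq [514.44330256  34.07510535] [516.94853808 141.20267301  69.05983079]
```

```bash
python3 -m crank '{"slide":[[0.003,0,0.02],[0,0,0.011],[0,0,0],[0,0,0.003],[0,0,0.003],[0,0,0.002],[0,0,0.002],[0,0,0.002]],"twist":[0,0,0,0,0,0,0,0]}';python3 -m crank '{"slide":[[0,0,0.001],[0,0,0]],"twist":[0,0]}'
```

```text
time: 7.35
tool_pos: [521.7, 140.4, 27.1]
tcp_rot: [-180.0, -0.1, 5.3]
ft_force: [2.3, 1.0, 3.3]
finger_gap: -0.0
time: 7.55
tool_pos: [520.5, 140.1, 25.2]
tcp_rot: [180.0, 0.0, 5.3]
ft_force: [1.6, 0.6, 1.7]
finger_gap: 0.0
```

```bash
python3 -m crank '{"slide":[[0,0,0.001],[0,0,0.001],[0,0,0]],"twist":[0,0,0]}'
```

```text
time: 7.85
tool_pos: [520.6, 140.1, 24.8]
tcp_rot: [180.0, 0.0, 5.3]
ft_force: [-6.3, -1.1, 19.0]
finger_gap: 0.1
```

```bash
python3 -m crank '{"slide":[[0,0,-0.01],[0,0,-0.04],[-0.005,0.047,0],[-0.005,0.047,0],[-0.004,0.047,0],[-0.004,0.047,0],[0,0,0],[0,0,0]],"twist":[0,0,0,0,0,0,0,0]}';python3 - <<'E'
from bench import viewer,status
from h import *
st=status.sense(); s=viewer.snapshot("wrist"); cv2.imwrite("pics/w4.png",s["img"][:,:,::-1])
s=viewer.snapshot("scene"); cv2.imwrite("pics/s4.png",cv2.resize(np.ascontiguousarray(s["img"][100:240,200:360,::-1]),None,fx=3.3,fy=3.3,interpolation=2))
E
```

```text
time: 8.65
tool_pos: [519.2, -49.6, 72.8]
tcp_rot: [-180.0, 0.1, 5.1]
ft_force: [-0.1, 0.9, 0.2]
finger_gap: -0.2
```

View pics/w4.png

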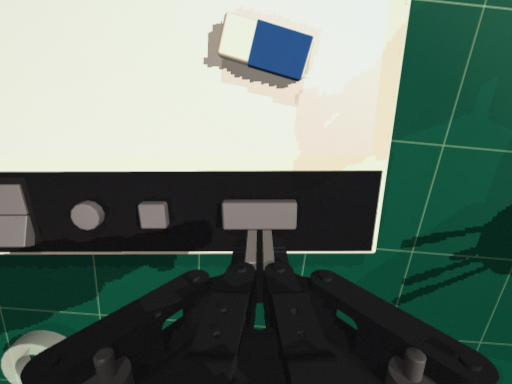

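View pics/s4.png

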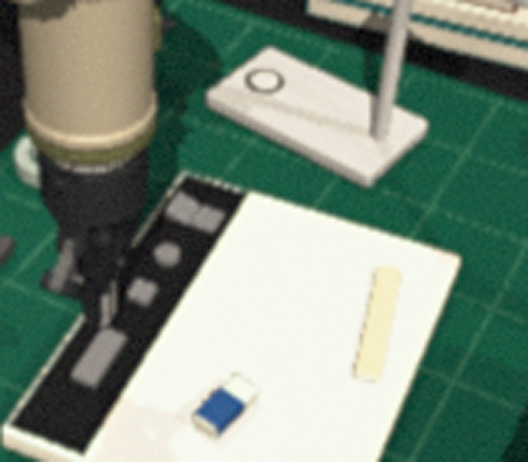

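The bar key is centred under the tip: it spans u=222–297 and the tip is at u=260. The button is sunk and the rocker is tipped the other way, so I'll press the bar.

```bash
python3 -m crank '{"slide":[[0.001,0,0.02],[0,0,0.018],[0,0,0],[0,0,0.003],[0,0,0.003],[0,0,0.003],[0,0,0.001],[0,0,0]],"twist":[0,0,0,0,0,0,0,0]}'
```

```text
time: 9.55
tool_pos: [521.7, -48.4, 26.0]
tcp_rot: [180.0, -0.1, 5.3]
ft_force: [0.7, 2.3, 2.6]
finger_gap: -0.1
```

```bash
python3 -m crank '{"slide":[[0,0,0.001],[0,0,0.001],[0,0,0.001],[0,0,0]],"twist":[0,0,0,0]}'
```

```text
time: 9.95
tool_pos: [521.9, -48.6, 24.6]
tcp_rot: [180.0, -0.1, 5.3]
ft_force: [-8.3, 4.2, 23.7]
finger_gap: 0.3
```

Fully down, with about 24 N on the stop. I'll hold it for 2.4 s.

```bash
python3 -m crank '{"slide":[[0,0,0],[0,0,0],[0,0,0],[0,0,0],[0,0,0],[0,0,0],[0,0,0],[0,0,0]],"twist":[0,0,0,0,0,0,0,0]}';python3 -m crank '{"slide":[[0,0,0],[0,0,0],[0,0,0],[0,0,0],[0,0,0],[0,0,0],[0,0,0],[0,0,0]],"twist":[0,0,0,0,0,0,0,0]}';python3 -m crank '{"slide":[[0,0,0],[0,0,0],[0,0,0],[0,0,0],[0,0,0],[0,0,0],[0,0,0],[0,0,0]],"twist":[0,0,0,0,0,0,0,0]}'
```

```text
time: 10.75
tool_pos: [521.8, -48.6, 24.6]
tcp_rot: [180.0, -0.1, 5.3]
ft_force: [-8.0, 4.2, 22.9]
finger_gap: -0.1
time: 11.55
tool_pos: [521.9, -48.6, 24.6]
tcp_rot: [180.0, -0.1, 5.3]
ft_force: [-8.6, 3.8, 22.6]
finger_gap: 0.1
time: 12.35
tool_pos: [521.9, -48.6, 24.7]
tcp_rot: [180.0, -0.1, 5.3]
ft_force: [-8.4, 3.4, 22.9]
finger_gap: 0.0
```

```bash
python3 -m crank '{"slide":[[0,0,-0.01],[0,0,-0.03],[0,0,-0.045],[0,0,-0.045],[-0.02,0,-0.045],[-0.02,0,-0.03],[0,0,0],[0,0,0]],"twist":[0,0,0,0,0,0,0,0]}';python3 - <<'E'
from bench import viewer,status
from h import *
print(status.sense()["qd"].round(2))
s=viewer.snapshot("top"); cv2.imwrite("pics/t5.png",s["img"][:,:,::-1])
s=viewer.snapshot("scene"); cv2.imwrite("pics/s5.png",cv2.resize(np.ascontiguousarray(s["img"][100:280,190:350,::-1]),None,fx=3.3,fy=3.3,interpolation=2))
E
```

```text
time: 13.15
tool_pos: [481.4, -52.7, 228.1]
tcp_rot: [179.9, -0.1, 5.3]
ft_force: [0.1, 0.1, -1.0]
finger_gap: -0.1
[ 0.32  2.48  1.58  0.21 -0.62  0.01]
```

View pics/t5.png

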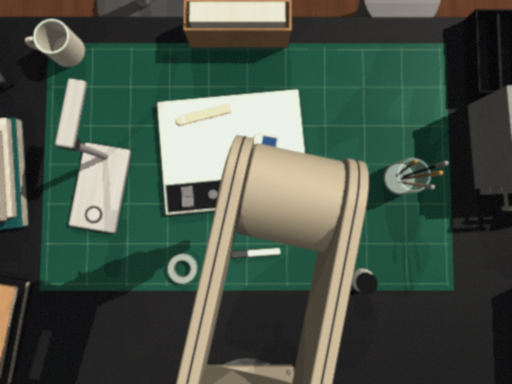

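View pics/s5.png

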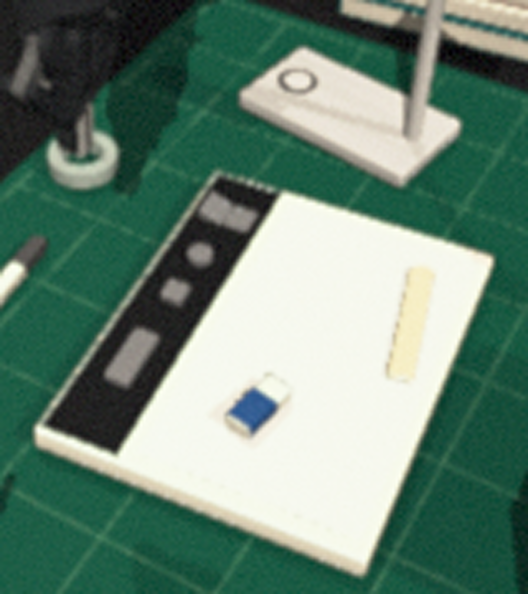

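Nothing has moved between the first and last pictures. The button is sunk, the rocker has flipped and the bar key is back out. The arm is clear, so I'll hand in.

```bash
python3 -m crank '{"slide":[[0,0,0],[0,0,0],[0,0,0]],"twist":[0,0,0]}'; python3 -c "from bench import hand_in; print(hand_in())"
```

```text
time: 13.55
tool_pos: [480.9, -52.2, 226.3]
tcp_rot: [-180.0, 0.1, 5.3]
ft_force: [-0.9, 0.2, 0.2]
finger_gap: -0.2
the job is handed in; nothing more can be done
None
```

I pressed all three controls in order with the fingers closed and handed the job in at 13.55 s. `hand_in()` gives no verdict, so I can't confirm the result.

| Step | Tip height at the stop | Force | Design height fully pressed |
|---|---|---|---|
| Lamp button | 20.9 mm | 16 N | 21 mm |
| Rocker's raised end | 24.8 mm | 19 N | 25 mm |
| Bar key, held at least 2.4 s | 24.6 mm | 23 N | 25 mm |

**Last checks:** the final pictures show the button sunk, the rocker flipped and the bar key back out. By eye, the lamp, the light box and everything else on the desk have not moved; the arm partly hid the light box in the top view. The arm stood clear at 226 mm height. The round and square keys were never touched.

**What disagreed:** the top and wrist cameras differed by 3 to 7 mm on where the controls were, more than the stated 2 mm. I aimed between the two estimates, and that was close enough for each press to reach its stop.

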